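# Complete the cruet set and hold it up, level

### The arm

A 6-joint arm with a two-finger parallel gripper is mounted at the origin on the work surface. World frame = base frame: x ahead of the robot, y to its left, z up, the work surface at z = 0. Lengths are in m, angles in rad, forces in N, time in s.
With the tool pointing down it reaches from about 0.3 to 0.875 m from the base axis. Payload 6.4 kg.
Tool frame: the origin (TCP) lies midway between the tips of the shut fingers; the grasp point (between the pads) lies 19 mm behind it (ctrl.pinch_z is the distance from the TCP to the grasp point, in m); z points along the fingers, y is the line along which they close (so a half turn about z gives the same grasp; the last joint's range is limited). The gripper opens to 85 mm and grips with 20 to 120 N. Pads are 22 mm wide; open, the fingers measure 114 mm over their backs; the gripper's body (76 mm by 85 mm) begins 54 mm behind the grasp point. The pads swing forward as they close: fully open they stand 13 mm farther back than shut.
Start: joints at [0.968, 0.181, 1.607, -0, 1.354, -0.206], TCP at [0.222, 0.53, 0.231] pointing down, gripper open.
Joint ranges: [-2.99, 2.99], [-0.89, 2.07], [0.3, 2.58], [-1.14, 4.28], [0, 2.63], [-3.12, 3.12]. Speed limits (rad/s): [2.57, 2.57, 3.01, 3.14, 3.14, 3.14].

### API

Orientations are given as a unit quaternion [w, x, y, z].
In Python, from bench import ctrl gives the robot as it stands.
- The arm moves only by the tool apply_moves, never from a script. Its argument "moves" is a list of rows, each an object with "jaw": the opening, from 0 (shut) to 1 (fully open); "offset": the shift along the tool's x, y, z in mm, a list of three; "rot": the turn, a rotation vector about the tool's x, y, z in degrees, a list of three. In form: [{"jaw": jaw, "offset": [dx, dy, dz], "rot": [ax, ay, az]}, ...]. A call has exactly 5 rows; each row shifts and turns the commanded pose from where the row before left it, along the tool's axes as they then stand; what a row does not reach is not made up. A row lasts 1/8 s, in which the tool goes at most 62.5 mm and 10.7 degrees, less where a joint would pass 70% of its speed; a pose out of reach is approached as far as the arm can. A call is refused whole if a number of a shift passes 62.5 or a number of a turn 10.7, either way. A call with a gripper value outside its range is refused whole. The fingers move at their own pace and stop on an object; the grip force is fixed at half the most. Time passes only in rows, so rows that do not move let the fingers close, or fill a call up. It gives the time, the measured TCP pose, the force, the opening and the grip force at its end, in the units of the state.
- ctrl.get_obs(): the state, without advancing time (a new reading comes with each control period).
- ctrl.camera(name): name is "side" or "top"; returns (picture, depth): 400x640x3 uint8, red, green, blue; 400x640 float32, m along the optical axis (not along the pixel's ray), 0 where there is no reading.
- ctrl.camera_params(name): a dict with "K" (3x3 intrinsics, pixels), "dist" ([k1, k2, p1, p2, k3] as OpenCV has them; the pictures are not rectified), "cam_to_world" (4x4, takes a point from camera to world coordinates). Camera axes: x right, y down, z forward; pixel columns grow to the right and rows downward; lengths in m; the calibration is good to about 2 mm. A picture is of the moment at which its call begins. camera_params takes no time and is no camera call.
- ctrl.hand_in(): hands the job in; it is judged then, once.
Trained networks look in the newest picture that a camera, given by its name, has taken for a name from the list of things; names that differ only in an ending like _2 or _b are one class to them, and where a whole thing is asked for, a point or a joint stands for the part that bears it (a point fixed in the world has none). Each returns a list of dicts, best first, with "score" (0 to 1); they miss things now and then, are a little off and sometimes report something else, mostly with a low value. They report only what shows in the picture. A call takes as long as a camera call. They do not tell look-alikes from the thing itself.
- ctrl.outline_of(camera, target): "region" (400x640 bool, what is visible of it) and "position" ([column, row] in pixels, amid what is visible of it).
The state is a dict: "time_s": time; "q": joint angles; "dq": joint speeds; "joint_efforts": joint torques, N m; "eef_pos": TCP position; "eef_rot": TCP orientation; "wrist_force": force on the tool from outside, world axes, zero at the start; "torque": the same for the moment, N m; "opening": opening from 0.0 (shut) to 1.0 (fully open); "grasp_force": force on a finger pad.
Only numpy, scipy, OpenCV 4.12 (cv2) and the standard library are available. Lean on these libraries where they do the work, as an engineer would, in place of code of your own. Each camera call takes 0.05 s, during which the arm holds its last target. There are 200 camera calls.

### The job

One bottle and one shaker of the brown cruet set have been left standing on the display table: put each back upright into the empty ring of its own size on the cruet stand and let go of it. Then take the stand by the turned wooden grip on its post, lift the complete set about 10 cm above the table top for a customer to look at, and finish holding it there, steady and level (do not put it down or let go). Knock nothing over and leave the mug, the bowl and the dish where they are.

Things in the scene. Friction and masses are not known exactly. Their poses are not given: they have to be found in the camera images.
- stand: loose cruet stand, 0.28 kg empty, 0.66 kg full: round wood base (200 mm across, top face 12 mm above the table), steel post, wood grip on top, four 5 mm wire rings 38 mm above the table, centres 68 mm from the post: large (60 mm inside) at +x, -x, small (48 mm) at +y, -y. Those at +x, +y start empty, the others hold a bottle and a shaker. Origin: centre of the underside; z up the post; any yaw
- stand_grip (a point): middle of the stand's turned dark wood grip, on the post's axis, 185 mm above the stand's underside: an upright round handle of diameter 24 mm, 155 to 215 mm above the underside, ends slightly tapered. The full stand hangs balanced below it. The post under it is 9 mm thick. Axes as stand
- large_ring (a point): centre of the empty large ring, at the height of the base's upper face, on which a bottle stands (12 mm above the table while the stand rests on it). Axes as stand
- small_ring (a point): centre of the empty small ring, at the height of the base's upper face, on which a shaker stands (12 mm above the table while the stand rests on it). Axes as stand
- bottle_mid (a point): half-way up (70 mm above the foot) the axis of the stray oil bottle that stands on the table: brown stoneware, 140 mm tall, about 0.13 kg; round body of diameter 50 mm up to 66 mm, tapering to a straight neck of diameter 30 mm from 86 to 124 mm above the foot (a slight 33 mm lip at its top), then a cork. z is up
- shaker_mid (a point): half-way up (42.5 mm above the foot) the axis of the stray shaker that stands on the table: brown stoneware, round, diameter 38 mm up to 66 mm above the foot, with a domed steel cap to 85 mm, about 0.06 kg. z is up
- set_bottle_mid (a point): half-way up (70 mm above the foot) the like bottle that already stands in the stand's other large ring (its -x side), 140 mm tall, its cork reaching 152 mm above the stand's underside
- set_shaker_mid (a point): half-way up (42.5 mm above the foot) the like shaker that already stands in the stand's other small ring (its -y side), 85 mm tall
- mug_mid (a point): the dark mug, diameter 78 mm, 88 mm tall, with a handle on its +y side: centre, half-way up. To be left alone
- bowl_mid (a point): the green glass bowl, diameter 100 mm, 50 mm tall: centre, half-way up. To be left alone
- dish_mid (a point): the low clear glass dish, diameter 110 mm, 22 mm tall: centre, half-way up. To be left alone
Not all that is in view belongs to the job. Leave any blue, orange or purple look-alike of the part that bears shaker_mid alone.

How it is judged:
On the way:
1. both stray pieces stand in the empty rings of their size and are let go, the stand still on the table (horizontal distance between bottle_mid and large_ring below 0.012 m and z of bottle_mid in the frame of stand between 0.076 and 0.088 m and horizontal distance between shaker_mid and small_ring below 0.012 m and z of shaker_mid in the frame of stand between 0.0485 and 0.0605 m and x of set_bottle_mid in the frame of stand between -0.08 and -0.056 m and z of set_bottle_mid in the frame of stand below 0.088 m and y of set_shaker_mid in the frame of stand between -0.08 and -0.056 m and z of set_shaker_mid in the frame of stand below 0.0605 m and contact force between the fingers and bottle below 0.2 N and contact force between the fingers and shaker below 0.2 N and contact force between the fingers and set_bottle below 0.2 N and contact force between the fingers and set_shaker below 0.2 N and height (world z) of stand below 0.01 m), for 0.2 s.
At the end, for the whole second after the job is handed in: The stand is held by its wooden grip, underside 60 to 150 mm above the table, within 0.1 rad of level, slower than 0.02 m/s and 0.15 rad/s, touching no other goods; all four pieces stand in the rings of their size (within 12 mm of centre, feet on the base), untouched by the fingers (horizontal distance between bottle_mid and large_ring below 0.012 m and z of bottle_mid in the frame of stand between 0.076 and 0.088 m and horizontal distance between shaker_mid and small_ring below 0.012 m and z of shaker_mid in the frame of stand between 0.0485 and 0.0605 m and x of set_bottle_mid in the frame of stand between -0.08 and -0.056 m and z of set_bottle_mid in the frame of stand below 0.088 m and y of set_shaker_mid in the frame of stand between -0.08 and -0.056 m and z of set_shaker_mid in the frame of stand below 0.0605 m and contact force between the fingers and bottle below 0.2 N and contact force between the fingers and shaker below 0.2 N and contact force between the fingers and set_bottle below 0.2 N and contact force between the fingers and set_shaker below 0.2 N and height (world z) of stand between 0.06 and 0.15 m and angle between stand's own z axis and vertical below 0.1 rad and linear speed of stand below 0.02 m/s and angular speed of stand below 0.15 rad/s and contact force between the fingers and stand above 2 N and z of the grasp point in the frame of stand above 0.145 m and contact force between stand and mug below 0.1 N and contact force between stand and bowl below 0.1 N and contact force between stand and dish below 0.1 N); the arm keeps its last pose, push and grip.
It fails at once if a bottle or a shaker of the set is knocked over (tilted beyond 40 degrees) (angle between any of bottle_mid, shaker_mid, set_bottle_mid, set_shaker_mid's own z axis and vertical above 0.7 rad).
It fails at once if the stand is tipped beyond 17 degrees (angle between stand's own z axis and vertical above 0.3 rad).
It fails at once if the mug, the bowl or the dish is moved more than 20 mm (distance of any of mug_mid, bowl_mid, dish_mid from where it was at the start of the episode above 0.02 m).
It also fails if it takes over 72 s, if anything falls off the work surface, if the arm or the gripper's body presses on something with over 40 N, if the wrist force passes 120 N, or if a joint passes its speed limit or range.

## Working session

There is one attempt and no reset: what is moved stays moved. The work goes in short steps, Python scripts to look and compute and a tool call to move; the robot and the scene stay as the last step left them, time stands still between calls to the robot, and variables do not carry over. Pictures are saved under pics/ and viewed, at most 10 in all, crops included, and the job is handed in when it is done.

Besides the shell and the picture viewer there is one more tool, called as name(argument=value, ...) on one line, values as JSON. apply_moves: Moves the arm, as the interface text tells. Its arguments: {"type":"object","properties":{"moves":{"type":"array"}},"required":["moves"]}

```bash
ls; mkdir -p pics; cat > h.py <<'E'
import numpy as np, cv2
from bench import ctrl
def pts(cam,depth,region):
    p=ctrl.camera_params(cam);K=np.array(p["K"]);D=np.array(p["dist"]);T=np.array(p["cam_to_world"])
    v,u=np.nonzero(region&(depth>0));z=depth[v,u]
    n=cv2.undistortPoints(np.stack([u,v],1).astype(float)[:,None],K,D)[:,0]
    P=np.c_[n*z[:,None],z]
    return P@T[:3,:3].T+T[:3,3],u,v
E
python3 - <<'E'
from h import *
o=ctrl.get_obs();print({k:np.round(v,3) for k,v in o.items()})
for c in("side","top"):
    im,d=ctrl.camera(c);np.savez(f"{c}0.npz",im=im,d=d)
    cv2.imwrite(f"pics/{c}0.png",im[:,:,::-1])
    print(c,np.round(ctrl.camera_params(c)["cam_to_world"],3).tolist())
    for n in("stand","stand_grip","bottle_mid","shaker_mid","mug_mid","bowl_mid","dish_mid"):
        for r in ctrl.outline_of(c,n)[:6]:
            P,u,v=pts(c,d,r["region"])
            if len(P): print(n,round(r["score"],2),np.round(r["position"]),len(P),"lo",np.round(np.percentile(P,3,0),3),"hi",np.round(np.percentile(P,97,0),3))
E
```

```text
pics
{'time_s': np.float64(0.0), 'q': array([ 0.968,  0.182,  1.608,  0.   ,  1.354, -0.206]), 'dq': array([ 0.001,  0.001,  0.   , -0.001,  0.   ,  0.   ]), 'joint_efforts': array([ 0.0000e+00, -4.4488e+01, -3.5134e+01, -0.0000e+00,  9.0000e-03,
        0.0000e+00]), 'eef_pos': array([0.222, 0.53 , 0.23 ]), 'eef_rot': array([-0.   ,  0.197,  0.98 , -0.001]), 'wrist_force': array([-0.609,  0.662,  0.297]), 'torque': array([ 0.041, -0.014, -0.023]), 'grasp_force': np.float64(0.0), 'opening': np.float64(0.999)}
side [[-0.994, -0.077, 0.077, 0.507], [-0.108, 0.612, -0.783, 0.783], [0.013, -0.787, -0.617, 0.792], [0.0, 0.0, 0.0, 1.0]]
stand_grip 0.58 [360. 260.] 4180 lo [ 0.414 -0.054  0.007] hi [0.585 0.111 0.193]
bottle_mid 0.84 [394. 170.] 674 lo [ 0.402 -0.294  0.005] hi [ 0.446 -0.265  0.136]
bottle_mid 0.47 [393. 243.] 946 lo [0.408 0.015 0.017] hi [0.452 0.05  0.15 ]
bottle_mid 0.29 [360. 265.] 4159 lo [ 0.416 -0.055  0.007] hi [0.585 0.111 0.194]
shaker_mid 0.78 [341. 156.] 376 lo [ 0.55  -0.468 -0.003] hi [ 0.586 -0.363  0.082]
shaker_mid 0.68 [328. 166.] 359 lo [ 0.588 -0.307  
[... 739 characters left out ...]
93 lo [ 0.403 -0.304  0.   ] hi [ 0.446 -0.269  0.141]
bottle_mid 0.16 [302. 260.] 305 lo [ 0.411 -0.004  0.063] hi [0.452 0.04  0.154]
shaker_mid 0.68 [451. 209.] 257 lo [ 0.552 -0.399  0.   ] hi [ 0.588 -0.368  0.087]
shaker_mid 0.61 [398. 216.] 206 lo [ 0.531 -0.253  0.015] hi [ 0.563 -0.22   0.088]
shaker_mid 0.47 [390. 183.] 238 lo [ 0.621 -0.236 -0.001] hi [ 0.655 -0.201  0.087]
shaker_mid 0.46 [419. 195.] 246 lo [ 0.589 -0.323  0.003] hi [ 0.625 -0.288  0.087]
mug_mid 0.81 [195. 271.] 878 lo [0.375 0.253 0.001] hi [0.439 0.337 0.089]
bowl_mid 0.94 [193. 192.] 1010 lo [0.588 0.27  0.002] hi [0.673 0.353 0.052]
dish_mid 0.67 [266. 152.] 1097 lo [0.703 0.072 0.001] hi [0.796 0.163 0.023]
```

```bash
python3 - <<'E'
from h import *
s=np.load("side0.npz")["im"];t=np.load("top0.npz")["im"]
a=cv2.resize(s[120:320,260:460],(600,600),interpolation=3)
cv2.imwrite("pics/cropside.png",a[:,:,::-1])
b=cv2.resize(t[150:300,240:480],(800,500),interpolation=3)
cv2.imwrite("pics/croptop.png",b[:,:,::-1])
E
```

```text
(no output)
```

View pics/cropside.png

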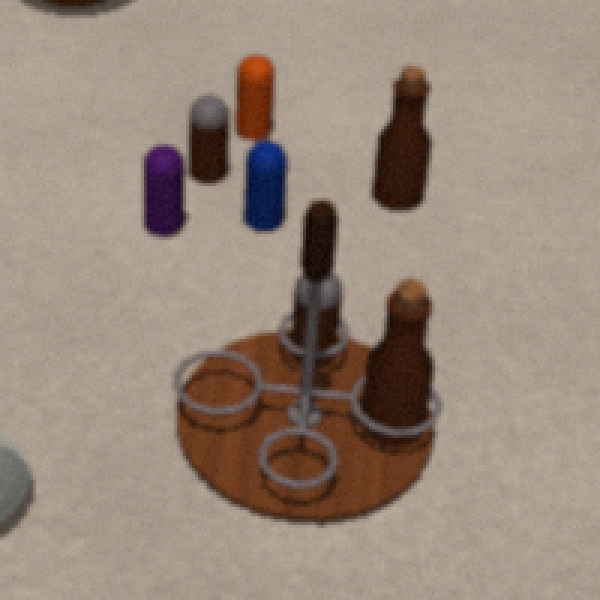

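View pics/croptop.png

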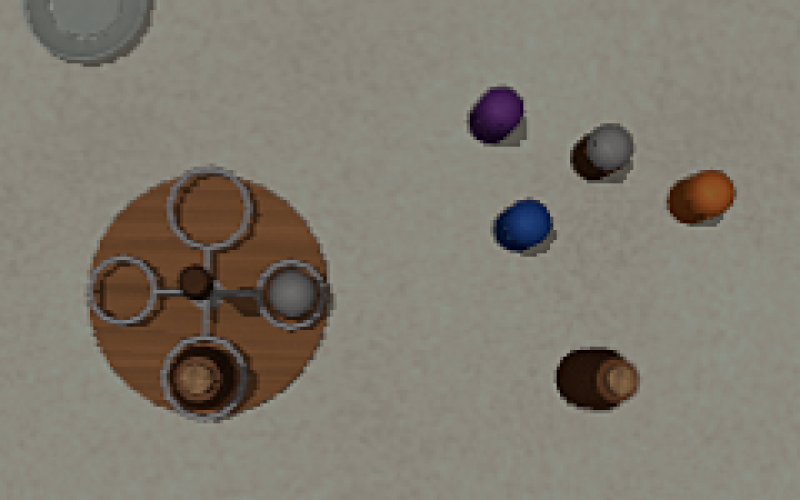

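The side crop shows four shaker-like things: purple (315,185), brown with a steel cap (328,166), blue (351,185) and orange (341,156). Only the brown one with the steel cap fits, so that is the stray shaker (top view: 419,195). The stray bottle is at side (394,170). The stand's yaw is about 0, with the empty large ring on the far side (+x) and the empty small ring at +y.

```bash
cat >> h.py <<'E'
from scipy.optimize import least_squares
def cloud(files):
    out=[]
    for c,f in files:
        z=np.load(f);P,u,v=pts(c,z["d"],z["d"]>0);out.append(np.c_[P,z["im"][v,u]])
    return out
def cyl(P,c0,R,zlo,zhi,rad=None):
    "known-radius circle fit of the wall points"
    rad=rad or R+.012
    m=(P[:,2]>zlo)&(P[:,2]<zhi)&(np.hypot(*(P[:,:2]-c0).T)<rad)
    Q=P[m,:2]
    if len(Q)<8: return None,len(Q),0
    r=least_squares(lambda c:np.hypot(*(Q-c).T)-R,c0,loss="soft_l1",f_scale=.002)
    return np.round(r.x,4),len(Q),round(float(np.sqrt(np.mean(r.fun**2))),4)
E
python3 - <<'E'
from h import *
C=cloud([("side","side0.npz"),("top","top0.npz")])
for n,P in zip(("side","top"),C):
    print(n)
    for nm,c0,R,a,b in(("bottle body",(.425,-.285),.025,.01,.062),("bottle neck",(.425,-.285),.015,.088,.12),("shaker",(.606,-.304),.019,.01,.062),("grip",(.505,.018),.012,.158,.212),("post",(.505,.018),.0045,.06,.15),("setbottle neck",(.43,.018),.015,.1,.135),("setshaker",(.505,-.055),.019,.05,.075)):
        print(nm,cyl(P[:,:3],np.array(c0),R,a,b))
    for nm,c0,R in(("large ring",(.57,.018),.0325),("small",(.5,.085),.0265)):
        m=(P[:,2]>.03)&(P[:,2]<.047);print(nm,cyl(P[m,:3],np.array(c0),R,.03,.047,.045))
    # caps
    for nm,c0 in(("bottle",(.425,-.285)),("shaker",(.606,-.304)),("setb",(.43,.018)),("sets",(.505,-.055)),("grip",(.5,.018))):
        m=np.hypot(*(P[:,:2]-np.array(c0)).T)<.025;Q=P[m,:3];t=Q[:,2].max();Q=Q[Q[:,2]>np.percentile(Q[:,2],99.5)-.006];print("top",nm,np.round(t,4),Q.mean(0).round(4),len(Q))
    # base disc
    m=(P[:,2]>.007)&(P[:,2]<.018)&(np.hypot(P[:,0]-.5,P[:,1]-.018)<.13)&(P[:,3]-P[:,5]>25)
    Q=P[m,:2].astype(np.float32);c,r=cv2.minEnclosingCircle(Q);h=cv2.convexHull(Q)[:,0]
    print("base",c,r,least_squares(lambda c:np.hypot(*(h-c).T)-.0985,c,loss="soft_l1",f_scale=.002).x.round(4))
E
```

```text
side
bottle body (array([ 0.4236, -0.292 ]), 266, 0.0017)
bottle neck (array([ 0.4235, -0.2916]), 112, 0.0016)
shaker (array([ 0.606 , -0.3054]), 205, 0.0017)
grip (array([0.4977, 0.0172]), 247, 0.002)
post (array([0.4982, 0.0177]), 123, 0.0009)
setbottle neck (array([0.4302, 0.0203]), 185, 0.0015)
setshaker (array([ 0.4946, -0.0513]), 96, 0.0012)
large ring (array([0.5653, 0.0164]), 168, 0.0021)
small (array([0.5008, 0.0865]), 171, 0.0042)
top bottle 0.1389 [ 0.4243 -0.2882  0.1359] 39
top shaker 0.0852 [ 0.6059 -0.2999  0.081 ] 54
top setb 0.1524 [0.4306 0.0228 0.1496] 62
top sets 0.096 [ 0.4933 -0.0455  0.0922] 31
top grip 0.2154 [0.4978 0.0207 0.2119] 61
base (0.4984983205795288, 0.019116558134555817) 0.10084842890501022 [0.4982 0.0197]
top
bottle body (array([ 0.4244, -0.2934]), 62, 0.0003)
bottle neck (array([ 0.4243, -0.2934]), 26, 0.0005)
shaker (array([ 0.608 , -0.3065]), 64, 0.0005)
grip (array([0.5003, 0.015 ]), 43, 0.0023)
post (None, 0, 0)
setbottle neck (array([0.4318, 0.0189]), 16, 0.0018)
setshaker (None, 4, 0)
large ring (array([0.5671, 0.0126]), 146, 0.002)
small (array([0.5021, 0.0827]), 118, 0.0027)
top bottle 0.1442 [ 0.4242 -0.2935  0.1399] 52
top shaker 0.0895 [ 0.6074 -0.305   0.0854] 42
top setb 0.1569 [0.4309 0.018  0.1523] 55
top sets 0.1008 [ 0.4967 -0.0531  0.0964] 68
top grip 0.217 [0.4993 0.0152 0.2136] 60
base (0.4991486668586731, 0.016242625191807747) 0.09945464134216309 [0.4994 0.0164]
```

```bash
cat >> h.py <<'E'
from scipy.spatial.transform import Rotation
def go(x,y,z=None,yaw=None):
    "tool-frame offset (mm) from measured TCP to a world TCP target, plus tilt/yaw state"
    o=ctrl.get_obs();w,a,b,c=o["eef_rot"];R=Rotation.from_quat([a,b,c,w])
    p=np.array(o["eef_pos"]);t=np.array([x,y,p[2] if z is None else z])
    M=R.as_matrix();yw=np.degrees(np.arctan2(M[1,1],M[0,1]))
    print("t",round(o["time_s"],2),"tcp",p.round(4),"yaw",yw.round(2),"tilt",np.degrees(np.arccos(-M[2,2])).round(2),"open",round(float(o["opening"]),3),"gf",round(float(o["grasp_force"]),1),"F",np.round(o["wrist_force"],1))
    print("offset mm",(R.inv().apply(t-p)*1000).round(1), "q",np.round(o["q"],2))
    if yaw is not None: print("rz deg",round(-(yaw-yw),2))
E
python3 -c "from h import *;print(ctrl.pinch_z)"
```

```text
0.0187
```

apply_moves(moves=[{"jaw": 1, "offset": [0, 0, -12], "rot": [0, 0, 10]}, {"jaw": 1, "offset": [0, 0, -12], "rot": [0, 0, 10]}, {"jaw": 1, "offset": [0, 0, -12], "rot": [0, 0, 10]}, {"jaw": 1, "offset": [0, 0, -12], "rot": [0, 0, 10]}, {"jaw": 1, "offset": [0, 0, -12], "rot": [0, 0, 10]}])

```text
time_s: 1.42
eef_pos: [0.2222, 0.5303, 0.2917]
eef_rot: [0.0, 0.595, 0.804, -0.0]
wrist_force: [-0.4, 1.3, -0.2]
opening: 1.002
grasp_force: 0.0
```

apply_moves(moves=[{"jaw": 1, "offset": [0, 0, 0], "rot": [0, 0, 10]}, {"jaw": 1, "offset": [0, 0, 0], "rot": [0, 0, 9.3]}, {"jaw": 1, "offset": [0, 0, 0], "rot": [0, 0, 0]}, {"jaw": 1, "offset": [0, 0, 0], "rot": [0, 0, 0]}, {"jaw": 1, "offset": [0, 0, 0], "rot": [0, 0, 0]}])

```text
time_s: 2.05
eef_pos: [0.2222, 0.5303, 0.2912]
eef_rot: [0.0, 0.719, 0.695, -0.0]
wrist_force: [0.2, 0.3, -0.6]
opening: 0.997
grasp_force: 0.0
```

```bash
python3 -c "
from h import *
go(.607,-.306,.29,-2)"
```

```text
t 2.05 tcp [0.2222 0.5303 0.2912] yaw -1.93 tilt 0.01 open 0.997 gf 0.0 F [ 0.2  0.3 -0.6]
offset mm [-822.9  412.8    1.3] q [ 0.97  0.14  1.54 -0.    1.47  1.  ]
rz deg 0.07
```

apply_moves(moves=[{"jaw": 1, "offset": [-41, 20.5, 0], "rot": [0, 0, 0]}, {"jaw": 1, "offset": [-41, 20.5, 0], "rot": [0, 0, 0]}, {"jaw": 1, "offset": [-41, 20.5, 0], "rot": [0, 0, 0]}, {"jaw": 1, "offset": [-41, 20.5, 0], "rot": [0, 0, 0]}, {"jaw": 1, "offset": [-41, 20.5, 0], "rot": [0, 0, 0]}])

```text
time_s: 2.68
eef_pos: [0.3178, 0.3205, 0.2915]
eef_rot: [0.0, 0.719, 0.695, 0.0]
wrist_force: [1.3, 0.7, 0.1]
opening: 1.001
grasp_force: 0.0
```

apply_moves(moves=[{"jaw": 1, "offset": [-41, 20.5, 0], "rot": [0, 0, 0]}, {"jaw": 1, "offset": [-41, 20.5, 0], "rot": [0, 0, 0]}, {"jaw": 1, "offset": [-41, 20.5, 0], "rot": [0, 0, 0]}, {"jaw": 1, "offset": [-41, 20.5, 0], "rot": [0, 0, 0]}, {"jaw": 1, "offset": [-41, 20.5, 0], "rot": [0, 0, 0]}])

```text
time_s: 3.3
eef_pos: [0.413, 0.1119, 0.2916]
eef_rot: [0.0, 0.719, 0.695, 0.0]
wrist_force: [0.7, 0.6, 0.3]
opening: 0.997
grasp_force: 0.0
```

apply_moves(moves=[{"jaw": 1, "offset": [-41, 20.5, 0], "rot": [0, 0, 0]}, {"jaw": 1, "offset": [-41, 20.5, 0], "rot": [0, 0, 0]}, {"jaw": 1, "offset": [-41, 20.5, 0], "rot": [0, 0, 0]}, {"jaw": 1, "offset": [-41, 20.5, 0], "rot": [0, 0, 0]}, {"jaw": 1, "offset": [-41, 20.5, 0], "rot": [0, 0, 0]}])

```text
time_s: 3.92
eef_pos: [0.5082, -0.0967, 0.2914]
eef_rot: [0.0, 0.719, 0.695, 0.0]
wrist_force: [0.2, 0.3, -0.7]
opening: 1.004
grasp_force: 0.0
```

apply_moves(moves=[{"jaw": 1, "offset": [-41, 20.5, 0], "rot": [0, 0, 0]}, {"jaw": 1, "offset": [-41, 20.5, 0], "rot": [0, 0, 0]}, {"jaw": 1, "offset": [-41, 20.5, 0], "rot": [0, 0, 0]}, {"jaw": 1, "offset": [-41, 20.5, 0], "rot": [0, 0, 0]}, {"jaw": 1, "offset": [0, 0, 0], "rot": [0, 0, 0]}])

```text
time_s: 4.55
eef_pos: [0.584, -0.2649, 0.2901]
eef_rot: [-0.0, 0.72, 0.694, -0.0]
wrist_force: [-0.6, 0.3, -0.6]
opening: 1.0
grasp_force: 0.0
```

```bash
python3 -c "
from h import *
go(.607,-.306,.04,-2)"
```

```text
t 4.55 tcp [ 0.584  -0.2649  0.2901] yaw -2.15 tilt 0.06 open 1.0 gf 0.0 F [-0.6  0.3 -0.6]
offset mm [-40.2  24.8 250.1] q [-0.61  0.29  1.36 -0.    1.5  -0.57]
rz deg -0.15
```

apply_moves(moves=[{"jaw": 1, "offset": [-20, 12.5, 0], "rot": [0, 0, 0]}, {"jaw": 1, "offset": [-20, 12.5, 0], "rot": [0, 0, 0]}, {"jaw": 1, "offset": [0, 0, 40], "rot": [0, 0, 0]}, {"jaw": 1, "offset": [0, 0, 50], "rot": [0, 0, 0]}, {"jaw": 1, "offset": [0, 0, 30], "rot": [0, 0, 0]}])

```text
time_s: 5.18
eef_pos: [0.6061, -0.301, 0.1683]
eef_rot: [-0.002, 0.719, 0.695, -0.0]
wrist_force: [0.6, -0.3, -0.0]
opening: 1.002
grasp_force: 0.0
```

```bash
python3 -c "
from h import *
go(.607,-.306,.038,-2)"
```

```text
t 5.17 tcp [ 0.6061 -0.301   0.1683] yaw -1.95 tilt 0.23 open 1.002 gf 0.0 F [ 0.6 -0.3 -0. ]
offset mm [ -5.2   1.5 130.3] q [-0.64  0.46  1.38  0.    1.31 -0.6 ]
rz deg 0.05
```

apply_moves(moves=[{"jaw": 1, "offset": [0, 0, 30], "rot": [0, 0, 0]}, {"jaw": 1, "offset": [0, 0, 20], "rot": [0, 0, 0]}, {"jaw": 1, "offset": [0, 0, 0], "rot": [0, 0, 0]}, {"jaw": 1, "offset": [0, 0, 0], "rot": [0, 0, 0]}, {"jaw": 1, "offset": [0, 0, 0], "rot": [0, 0, 0]}])

```text
time_s: 5.8
eef_pos: [0.6083, -0.3035, 0.1232]
eef_rot: [0.001, 0.719, 0.694, 0.0]
wrist_force: [-0.6, -0.6, -0.4]
opening: 0.998
grasp_force: 0.0
```

```bash
python3 -c "
from h import *
go(.607,-.306,.038,-2)"
```

```text
t 5.8 tcp [ 0.6083 -0.3035  0.1232] yaw -2.03 tilt 0.17 open 0.998 gf 0.0 F [-0.6 -0.6 -0.4]
offset mm [-2.4 -1.4 85.2] q [-0.64  0.51  1.41 -0.    1.22 -0.6 ]
rz deg -0.03
```

apply_moves(moves=[{"jaw": 1, "offset": [-2.4, -1.4, 0], "rot": [0, 0, 0]}, {"jaw": 1, "offset": [0, 0, 30], "rot": [0, 0, 0]}, {"jaw": 1, "offset": [0, 0, 30], "rot": [0, 0, 0]}, {"jaw": 1, "offset": [0, 0, 25], "rot": [0, 0, 0]}, {"jaw": 1, "offset": [0, 0, 0], "rot": [0, 0, 0]}])

```text
time_s: 6.42
eef_pos: [0.6043, -0.3043, 0.0341]
eef_rot: [-0.002, 0.72, 0.694, -0.0]
wrist_force: [0.4, -0.4, 0.0]
opening: 1.002
grasp_force: 0.0
```

apply_moves(moves=[{"jaw": 0.3, "offset": [0, 0, 0], "rot": [0, 0, 0]}, {"jaw": 0, "offset": [0, 0, 0], "rot": [0, 0, 0]}, {"jaw": 0, "offset": [0, 0, 0], "rot": [0, 0, 0]}, {"jaw": 0, "offset": [0, 0, 0], "rot": [0, 0, 0]}, {"jaw": 0, "offset": [0, 0, 0], "rot": [0, 0, 0]}])

```text
time_s: 7.05
eef_pos: [0.607, -0.306, 0.0381]
eef_rot: [0.001, 0.72, 0.694, 0.0]
wrist_force: [0.3, 0.8, 6.1]
opening: 0.427
grasp_force: 60.6
```

```bash
python3 -c "
from h import *
go(.607,-.306,.038,-2)"
```

```text
t 7.05 tcp [ 0.607  -0.306   0.0381] yaw -2.03 tilt 0.17 open 0.427 gf 60.6 F [0.3 0.8 6.1]
offset mm [-0.   0.   0.1] q [-0.64  0.61  1.44 -0.    1.09 -0.61]
rz deg -0.03
```

apply_moves(moves=[{"jaw": 0, "offset": [0, 0, -25], "rot": [0, 0, 0]}, {"jaw": 0, "offset": [0, 0, -50], "rot": [0, 0, 0]}, {"jaw": 0, "offset": [0, 0, -60], "rot": [0, 0, 0]}, {"jaw": 0, "offset": [0, 0, -60], "rot": [0, 0, 0]}, {"jaw": 0, "offset": [0, 0, -55], "rot": [0, 0, 0]}])

```text
time_s: 7.68
eef_pos: [0.6057, -0.3051, 0.2887]
eef_rot: [0.0, 0.72, 0.694, 0.0]
wrist_force: [0.5, -0.3, -1.2]
opening: 0.42
grasp_force: 60.0
```

```bash
python3 -c "
from h import *
go(.5014,.0855,.29,-2)"
```

```text
t 7.67 tcp [ 0.6057 -0.3051  0.2887] yaw -2.03 tilt 0.04 open 0.42 gf 60.0 F [ 0.5 -0.3 -1.2]
offset mm [ 386.6 -118.1   -1.6] q [-0.64  0.37  1.26 -0.    1.51 -0.61]
rz deg -0.03
```

apply_moves(moves=[{"jaw": 0, "offset": [20, -6, 0], "rot": [0, 0, 0]}, {"jaw": 0, "offset": [40, -12, 0], "rot": [0, 0, 0]}, {"jaw": 0, "offset": [45, -14, 0], "rot": [0, 0, 0]}, {"jaw": 0, "offset": [45, -14, 0], "rot": [0, 0, 0]}, {"jaw": 0, "offset": [45, -14, 0], "rot": [0, 0, 0]}])

```text
time_s: 8.3
eef_pos: [0.552, -0.1067, 0.2862]
eef_rot: [-0.0, 0.72, 0.694, -0.0]
wrist_force: [1.5, 0.3, -0.3]
opening: 0.422
grasp_force: 60.0
```

apply_moves(moves=[{"jaw": 0, "offset": [45, -14, 0], "rot": [0, 0, 0]}, {"jaw": 0, "offset": [45, -14, 0], "rot": [0, 0, 0]}, {"jaw": 0, "offset": [45, -14, 0], "rot": [0, 0, 0]}, {"jaw": 0, "offset": [36, -10, 0], "rot": [0, 0, 0]}, {"jaw": 0, "offset": [20, -6, 0], "rot": [0, 0, 0]}])

```text
time_s: 8.93
eef_pos: [0.5008, 0.0866, 0.2864]
eef_rot: [-0.0, 0.719, 0.695, 0.0]
wrist_force: [0.6, -0.6, -0.4]
opening: 0.426
grasp_force: 60.0
```

apply_moves(moves=[{"jaw": 0, "offset": [0, 0, 0], "rot": [0, 0, 0]}, {"jaw": 0, "offset": [0, 0, 0], "rot": [0, 0, 0]}, {"jaw": 0, "offset": [0, 0, 0], "rot": [0, 0, 0]}, {"jaw": 0, "offset": [0, 0, 0], "rot": [0, 0, 0]}, {"jaw": 0, "offset": [0, 0, 0], "rot": [0, 0, 0]}])

```text
time_s: 9.55
eef_pos: [0.5018, 0.0843, 0.2862]
eef_rot: [-0.0, 0.72, 0.694, -0.0]
wrist_force: [0.0, -0.2, -0.6]
opening: 0.423
grasp_force: 60.0
```

```bash
python3 - <<'E'
from h import *
for c in("side",):
    im,d=ctrl.camera(c);np.savez(f"{c}1.npz",im=im,d=d)
P=cloud([("side","side1.npz")])[0][:,:3]
o=ctrl.get_obs()["eef_pos"]
for a,b in((-.03,-.005),(-.03,.01),(-.015,.005)): print(cyl(P,np.array(o[:2]),.019,o[2]+a,o[2]+b))
Q=P[(np.hypot(*(P[:,:2]-o[:2]).T)<.024)&(P[:,2]<o[2]+.03)&(P[:,2]>.1)]
print(np.percentile(Q[:,2],[0,1,5]),len(Q))
go(.5014,.0855,.29,-2)
E
```

```text
(array([0.501 , 0.0844]), 210, 0.001)
(array([0.5009, 0.0844]), 381, 0.0023)
(array([0.5009, 0.0843]), 191, 0.0017)
[0.2457127  0.24973265 0.25319666] 635
t 9.6 tcp [0.5018 0.0844 0.2862] yaw -2.07 tilt 0.01 open 0.424 gf 60.0 F [ 0.   0.  -1.3]
offset mm [ 1.1 -0.4 -3.8] q [-0.07 -0.01  1.7  -0.    1.45 -0.03]
rz deg -0.07
```

apply_moves(moves=[{"jaw": 0, "offset": [1.2, -0.4, 30], "rot": [0, 0, 0]}, {"jaw": 0, "offset": [0, 0, 40], "rot": [0, 0, 0]}, {"jaw": 0, "offset": [0, 0, 40], "rot": [0, 0, 0]}, {"jaw": 0, "offset": [0, 0, 30], "rot": [0, 0, 0]}, {"jaw": 0, "offset": [0, 0, 0], "rot": [0, 0, 0]}])

```text
time_s: 10.22
eef_pos: [0.4993, 0.086, 0.144]
eef_rot: [-0.002, 0.72, 0.694, -0.002]
wrist_force: [-0.2, 0.4, -0.6]
opening: 0.425
grasp_force: 60.1
```

apply_moves(moves=[{"jaw": 0, "offset": [0, 0, 0], "rot": [0, 0, 0]}, {"jaw": 0, "offset": [0, 0, 0], "rot": [0, 0, 0]}, {"jaw": 0, "offset": [0, 0, 0], "rot": [0, 0, 0]}, {"jaw": 0, "offset": [0, 0, 0], "rot": [0, 0, 0]}, {"jaw": 0, "offset": [0, 0, 0], "rot": [0, 0, 0]}])

```text
time_s: 10.85
eef_pos: [0.5014, 0.086, 0.1465]
eef_rot: [0.0, 0.72, 0.694, 0.0]
wrist_force: [0.8, -0.0, -0.7]
opening: 0.428
grasp_force: 60.1
```

```bash
python3 - <<'E'
from h import *
go(.5014,.0855,.0505,-2)
E
```

```text
t 10.85 tcp [0.5014 0.086  0.1465] yaw -2.03 tilt 0.02 open 0.428 gf 60.1 F [ 0.8 -0.  -0.7]
offset mm [-0.5  0.  96. ] q [-0.06  0.13  1.85 -0.    1.16 -0.03]
rz deg -0.03
```

apply_moves(moves=[{"jaw": 0, "offset": [0, 0, 20], "rot": [0, 0, 0]}, {"jaw": 0, "offset": [0, 0, 20], "rot": [0, 0, 0]}, {"jaw": 0, "offset": [0, 0, 10], "rot": [0, 0, 0]}, {"jaw": 0, "offset": [0, 0, 7], "rot": [0, 0, 0]}, {"jaw": 0, "offset": [0, 0, 7], "rot": [0, 0, 0]}])

```text
time_s: 11.48
eef_pos: [0.5018, 0.0859, 0.0824]
eef_rot: [0.0, 0.72, 0.694, 0.0]
wrist_force: [1.0, 0.0, -1.8]
opening: 0.425
grasp_force: 60.1
```

apply_moves(moves=[{"jaw": 0, "offset": [0, 0, 8], "rot": [0, 0, 0]}, {"jaw": 0, "offset": [0, 0, 8], "rot": [0, 0, 0]}, {"jaw": 0, "offset": [0, 0, 7], "rot": [0, 0, 0]}, {"jaw": 0, "offset": [0, 0, 4], "rot": [0, 0, 0]}, {"jaw": 0, "offset": [0, 0, 2], "rot": [0, 0, 0]}])

```text
time_s: 12.1
eef_pos: [0.5012, 0.086, 0.053]
eef_rot: [-0.0, 0.72, 0.694, -0.0]
wrist_force: [-0.0, 0.4, -0.4]
opening: 0.428
grasp_force: 60.1
```

```bash
python3 - <<'E'
from h import *
go(.5014,.0855,.0505,-2)
E
```

```text
t 12.1 tcp [0.5012 0.086  0.053 ] yaw -2.04 tilt 0.02 open 0.428 gf 60.1 F [-0.   0.4 -0.4]
offset mm [-0.4  0.2  2.5] q [-0.06  0.28  1.9  -0.    0.97 -0.03]
rz deg -0.04
```

apply_moves(moves=[{"jaw": 0, "offset": [0, 0, 2], "rot": [0, 0, 0]}, {"jaw": 0, "offset": [0, 0, 0], "rot": [0, 0, 0]}, {"jaw": 0.7, "offset": [0, 0, 0], "rot": [0, 0, 0]}, {"jaw": 0.7, "offset": [0, 0, 0], "rot": [0, 0, 0]}, {"jaw": 0.7, "offset": [0, 0, 0], "rot": [0, 0, 0]}])

```text
time_s: 12.72
eef_pos: [0.5015, 0.086, 0.0514]
eef_rot: [0.0, 0.72, 0.694, 0.0]
wrist_force: [-0.6, -0.1, 0.5]
opening: 0.705
grasp_force: 0.0
```

apply_moves(moves=[{"jaw": 0.7, "offset": [0, 0, -20], "rot": [0, 0, 0]}, {"jaw": 0.7, "offset": [0, 0, -50], "rot": [0, 0, 0]}, {"jaw": 0.7, "offset": [0, 0, -60], "rot": [0, 0, 0]}, {"jaw": 0.7, "offset": [0, 0, -60], "rot": [0, 0, 0]}, {"jaw": 1, "offset": [0, 0, -50], "rot": [0, 0, 0]}])

```text
time_s: 13.35
eef_pos: [0.5015, 0.086, 0.2941]
eef_rot: [0.001, 0.72, 0.694, 0.001]
wrist_force: [0.8, -0.5, 0.3]
opening: 0.889
grasp_force: 0.0
```

```bash
python3 - <<'E'
from h import *
go(.424,-.2925,.29,-92)
E
```

```text
t 13.35 tcp [0.5015 0.086  0.2941] yaw -2.03 tilt 0.13 open 0.889 gf 0.0 F [ 0.8 -0.5  0.3]
offset mm [-381.  -64.    4.] q [-0.06 -0.02  1.69  0.    1.46 -0.03]
rz deg 89.97
```

apply_moves(moves=[{"jaw": 1, "offset": [-30, -4, 0], "rot": [0, 0, 0]}, {"jaw": 1, "offset": [-40, -7, 0], "rot": [0, 0, 0]}, {"jaw": 1, "offset": [-45, -7, 0], "rot": [0, 0, 0]}, {"jaw": 1, "offset": [-45, -8, 0], "rot": [0, 0, 0]}, {"jaw": 1, "offset": [-45, -8, 0], "rot": [0, 0, 0]}])

```text
time_s: 13.98
eef_pos: [0.4596, -0.119, 0.2915]
eef_rot: [0.0, 0.719, 0.695, 0.0]
wrist_force: [-0.2, 0.2, 0.3]
opening: 1.003
grasp_force: 0.0
```

apply_moves(moves=[{"jaw": 1, "offset": [-45, -8, 0], "rot": [0, 0, 0]}, {"jaw": 1, "offset": [-45, -8, 0], "rot": [0, 0, 0]}, {"jaw": 1, "offset": [-45, -7, 0], "rot": [0, 0, 0]}, {"jaw": 1, "offset": [-41, -7, 0], "rot": [0, 0, 0]}, {"jaw": 1, "offset": [0, 0, 0], "rot": [0, 0, 10]}])

```text
time_s: 14.6
eef_pos: [0.4228, -0.2952, 0.291]
eef_rot: [-0.0, 0.78, 0.626, -0.0]
wrist_force: [-0.3, 0.1, -0.8]
opening: 1.004
grasp_force: 0.0
```

apply_moves(moves=[{"jaw": 1, "offset": [0, 0, 0], "rot": [0, 0, 10]}, {"jaw": 1, "offset": [0, 0, 0], "rot": [0, 0, 10]}, {"jaw": 1, "offset": [0, 0, 0], "rot": [0, 0, 10]}, {"jaw": 1, "offset": [0, 0, 0], "rot": [0, 0, 10]}, {"jaw": 1, "offset": [0, 0, 0], "rot": [0, 0, 10]}])

```text
time_s: 15.22
eef_pos: [0.4237, -0.2925, 0.2913]
eef_rot: [-0.0, 0.971, 0.239, -0.0]
wrist_force: [-0.1, -0.4, 0.0]
opening: 1.001
grasp_force: 0.0
```

apply_moves(moves=[{"jaw": 1, "offset": [0, 0, 0], "rot": [0, 0, 10]}, {"jaw": 1, "offset": [0, 0, 0], "rot": [0, 0, 10]}, {"jaw": 1, "offset": [0, 0, 0], "rot": [0, 0, 10]}, {"jaw": 1, "offset": [0, 0, 0], "rot": [0, 0, 0]}, {"jaw": 1, "offset": [0, 0, 0], "rot": [0, 0, 0]}])

```text
time_s: 15.85
eef_pos: [0.4238, -0.2925, 0.2913]
eef_rot: [-0.0, 1.0, -0.016, -0.0]
wrist_force: [0.1, 0.9, 0.2]
opening: 0.999
grasp_force: 0.0
```

```bash
python3 - <<'E'
from h import *
C=[]
for c in("side","top"):
    im,d=ctrl.camera(c);np.savez(f"{c}2.npz",im=im,d=d)
    cv2.imwrite(f"pics/{c}2.png",cv2.resize(im[120:320,230:430],(600,600),interpolation=3)[:,:,::-1])
C=cloud([("side","side2.npz"),("top","top2.npz")])
for n,P in zip(("side","top"),C):
    P=P[:,:3]
    for nm,c0,R,a,b in(("bottle body",(.424,-.2925),.025,.01,.062),("grip",(.499,.0175),.012,.158,.212),("shaker",(.501,.0855),.019,.05,.075),("setbottle neck",(.431,.019),.015,.1,.135)):
        print(n,nm,cyl(P,np.array(c0),R,a,b))
    m=np.hypot(P[:,0]-.501,P[:,1]-.0855)<.03;print(P[m,2].max())
    print("ring",cyl(P,np.array((.567,.015)),.0325,.03,.047,.045))
go(.424,-.2925,.29,-92)
E
```

```text
side bottle body (array([ 0.4239, -0.292 ]), 274, 0.0017)
side grip (array([0.4977, 0.0171]), 235, 0.0015)
side shaker (array([0.501, 0.086]), 143, 0.001)
side setbottle neck (array([0.4303, 0.0201]), 189, 0.0015)
0.0969688747993328
ring (array([0.5652, 0.0165]), 170, 0.0023)
top bottle body (array([ 0.4244, -0.2935]), 61, 0.0004)
top grip (array([0.5003, 0.0158]), 42, 0.0023)
top shaker (array([0.5025, 0.0843]), 14, 0.0003)
top setbottle neck (array([0.4327, 0.0194]), 11, 0.0016)
0.10180209797247652
ring (array([0.5671, 0.0127]), 149, 0.0023)
t 15.95 tcp [ 0.4238 -0.2925  0.2913] yaw -91.91 tilt 0.0 open 1.001 gf 0.0 F [ 0.2 -1.5 -0.3]
offset mm [0.2 0.  1.3] q [-0.83 -0.    1.68 -0.    1.46  0.77]
rz deg 0.09
```

View pics/side2.png

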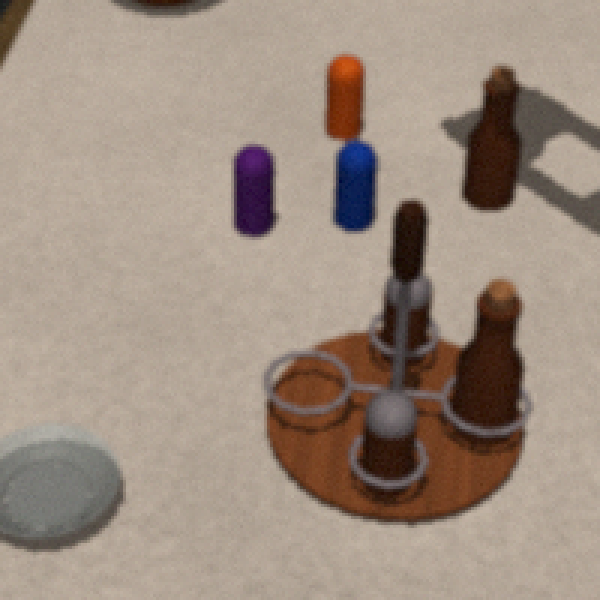

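The shaker stands upright in the small ring (side crop 390,440), and nothing else has moved. Next is the bottle.

apply_moves(moves=[{"jaw": 1, "offset": [0, 0, 30], "rot": [0, 0, 0]}, {"jaw": 1, "offset": [0, 0, 40], "rot": [0, 0, 0]}, {"jaw": 1, "offset": [0, 0, 30], "rot": [0, 0, 0]}, {"jaw": 1, "offset": [0, 0, 0], "rot": [0, 0, 0]}, {"jaw": 1, "offset": [0, 0, 0], "rot": [0, 0, 0]}])

```text
time_s: 16.58
eef_pos: [0.4244, -0.2931, 0.1926]
eef_rot: [0.001, 1.0, -0.017, 0.001]
wrist_force: [0.0, -0.2, 0.1]
opening: 0.999
grasp_force: 0.0
```

```bash
python3 - <<'E'
from h import *
go(.424,-.2925,.087,-92)
E
```

```text
t 16.57 tcp [ 0.4244 -0.2931  0.1926] yaw -92.0 tilt 0.1 open 0.999 gf 0.0 F [ 0.  -0.2  0.1]
offset mm [ -0.5  -0.7 105.6] q [-0.83  0.09  1.79 -0.    1.26  0.77]
rz deg 0.0
```

apply_moves(moves=[{"jaw": 1, "offset": [0, 0, 30], "rot": [0, 0, 0]}, {"jaw": 1, "offset": [0, 0, 35], "rot": [0, 0, 0]}, {"jaw": 1, "offset": [0, 0, 25], "rot": [0, 0, 0]}, {"jaw": 1, "offset": [0, 0, 14], "rot": [0, 0, 0]}, {"jaw": 1, "offset": [0, 0, 0], "rot": [0, 0, 0]}])

```text
time_s: 17.2
eef_pos: [0.424, -0.2928, 0.0876]
eef_rot: [0.0, 1.0, -0.018, 0.0]
wrist_force: [0.6, -0.6, -0.5]
opening: 1.0
grasp_force: 0.0
```

apply_moves(moves=[{"jaw": 0.6, "offset": [0, 0, 0], "rot": [0, 0, 0]}, {"jaw": 0.4, "offset": [0, 0, 0], "rot": [0, 0, 0]}, {"jaw": 0, "offset": [0, 0, 0], "rot": [0, 0, 0]}, {"jaw": 0, "offset": [0, 0, 0], "rot": [0, 0, 0]}, {"jaw": 0, "offset": [0, 0, 0], "rot": [0, 0, 0]}])

```text
time_s: 17.82
eef_pos: [0.4243, -0.2931, 0.0882]
eef_rot: [0.001, 1.0, -0.018, 0.001]
wrist_force: [-1.1, 0.4, 5.0]
opening: 0.335
grasp_force: 59.3
```

```bash
python3 - <<'E'
from h import *
go(.424,-.2925,.087,-92)
E
```

```text
t 17.82 tcp [ 0.4243 -0.2931  0.0882] yaw -92.03 tilt 0.1 open 0.335 gf 59.3 F [-1.1  0.4  5. ]
offset mm [-0.4 -0.6  1.2] q [-0.83  0.23  1.87  0.    1.04  0.77]
rz deg -0.03
```

apply_moves(moves=[{"jaw": 0, "offset": [0, 0, -25], "rot": [0, 0, 0]}, {"jaw": 0, "offset": [0, 0, -50], "rot": [0, 0, 0]}, {"jaw": 0, "offset": [0, 0, -60], "rot": [0, 0, 0]}, {"jaw": 0, "offset": [0, 0, -60], "rot": [0, 0, 0]}, {"jaw": 0, "offset": [0, 0, -40], "rot": [0, 0, 0]}])

```text
time_s: 18.45
eef_pos: [0.424, -0.2927, 0.3251]
eef_rot: [0.001, 1.0, -0.018, 0.001]
wrist_force: [0.2, -0.4, -2.8]
opening: 0.338
grasp_force: 59.4
```

```bash
python3 - <<'E'
from h import *
go(.567,.015,.32,-92)
E
```

```text
t 18.45 tcp [ 0.424  -0.2927  0.3251] yaw -92.03 tilt 0.15 open 0.338 gf 59.4 F [ 0.2 -0.4 -2.8]
offset mm [ 132.  -312.6    4.8] q [-0.83 -0.02  1.64  0.    1.53  0.77]
rz deg -0.03
```

apply_moves(moves=[{"jaw": 0, "offset": [8, -20, 0], "rot": [0, 0, 0]}, {"jaw": 0, "offset": [15, -35, 0], "rot": [0, 0, 0]}, {"jaw": 0, "offset": [18, -42, 0], "rot": [0, 0, 0]}, {"jaw": 0, "offset": [18, -42, 0], "rot": [0, 0, 0]}, {"jaw": 0, "offset": [18, -42, 0], "rot": [0, 0, 0]}])

```text
time_s: 19.08
eef_pos: [0.5073, -0.1129, 0.3216]
eef_rot: [-0.0, 1.0, -0.018, -0.001]
wrist_force: [0.7, -0.9, -2.4]
opening: 0.334
grasp_force: 59.7
```

apply_moves(moves=[{"jaw": 0, "offset": [18, -42, 0], "rot": [0, 0, 0]}, {"jaw": 0, "offset": [18, -42, 0], "rot": [0, 0, 0]}, {"jaw": 0, "offset": [13, -32, 0], "rot": [0, 0, 0]}, {"jaw": 0, "offset": [6, -15.5, 0], "rot": [0, 0, 0]}, {"jaw": 0, "offset": [0, 0, 0], "rot": [0, 0, 0]}])

```text
time_s: 19.7
eef_pos: [0.5666, 0.0156, 0.3217]
eef_rot: [0.0, 1.0, -0.017, -0.001]
wrist_force: [-0.1, -1.0, -1.5]
opening: 0.336
grasp_force: 59.7
```

apply_moves(moves=[{"jaw": 0, "offset": [0, 0, 0], "rot": [0, 0, 0]}, {"jaw": 0, "offset": [0, 0, 0], "rot": [0, 0, 0]}, {"jaw": 0, "offset": [0, 0, 0], "rot": [0, 0, 0]}, {"jaw": 0, "offset": [0, 0, 0], "rot": [0, 0, 0]}, {"jaw": 0, "offset": [0, 0, 0], "rot": [0, 0, 0]}])

```text
time_s: 20.32
eef_pos: [0.5668, 0.0149, 0.3223]
eef_rot: [0.0, 1.0, -0.018, 0.0]
wrist_force: [0.3, -0.1, -2.1]
opening: 0.336
grasp_force: 59.7
```

```bash
python3 - <<'E'
from h import *
im,d=ctrl.camera("side");np.savez("side3.npz",im=im,d=d)
P=cloud([("side","side3.npz")])[0][:,:3]
o=np.array(ctrl.get_obs()["eef_pos"])
for a,b in((-.08,-.05),(-.05,-.028),(-.08,-.028)): print(cyl(P,o[:2],.025,o[2]+a,o[2]+b))
Q=P[(np.hypot(*(P[:,:2]-o[:2]).T)<.03)&(P[:,2]<o[2])&(P[:,2]>.15)]
print("foot",np.percentile(Q[:,2],[0,1,5])-o[2],len(Q))
go(.567,.015,.1,-92)
E
```

```text
(array([0.566 , 0.0155]), 296, 0.0011)
(array([0.5662, 0.0156]), 231, 0.001)
(array([0.5661, 0.0156]), 527, 0.0011)
foot [-0.08805263 -0.08640123 -0.08204656] 915
t 20.38 tcp [0.5668 0.015  0.3223] yaw -92.04 tilt 0.0 open 0.332 gf 59.7 F [-0.7  0.5 -2.2]
offset mm [ 2.000e-01 -0.000e+00  2.223e+02] q [-0.18  0.1   1.51 -0.    1.53  1.42]
rz deg -0.04
```

apply_moves(moves=[{"jaw": 0, "offset": [0, 0, 25], "rot": [0, 0, 0]}, {"jaw": 0, "offset": [0, 0, 40], "rot": [0, 0, 0]}, {"jaw": 0, "offset": [0, 0, 45], "rot": [0, 0, 0]}, {"jaw": 0, "offset": [0, 0, 30], "rot": [0, 0, 0]}, {"jaw": 0, "offset": [0, 0, 15], "rot": [0, 0, 0]}])

```text
time_s: 21.0
eef_pos: [0.5658, 0.0153, 0.1653]
eef_rot: [-0.0, 1.0, -0.018, -0.001]
wrist_force: [0.1, 0.1, -1.6]
opening: 0.337
grasp_force: 59.7
```

apply_moves(moves=[{"jaw": 0, "offset": [0, 0, 0], "rot": [0, 0, 0]}, {"jaw": 0, "offset": [0, 0, 0], "rot": [0, 0, 0]}, {"jaw": 0, "offset": [0, 0, 0], "rot": [0, 0, 0]}, {"jaw": 0, "offset": [0, 0, 0], "rot": [0, 0, 0]}, {"jaw": 0, "offset": [0, 0, 0], "rot": [0, 0, 0]}])

```text
time_s: 21.62
eef_pos: [0.567, 0.0151, 0.1677]
eef_rot: [0.0, 1.0, -0.018, 0.0]
wrist_force: [1.1, 0.8, -1.3]
opening: 0.34
grasp_force: 59.7
```

```bash
python3 - <<'E'
from h import *
go(.567,.015,.1005,-92)
E
```

```text
t 21.62 tcp [0.567  0.0151 0.1677] yaw -92.03 tilt 0.04 open 0.34 gf 59.7 F [ 1.1  0.8 -1.3]
offset mm [-0.   0.1 67.2] q [-0.18  0.23  1.69 -0.    1.23  1.42]
rz deg -0.03
```

apply_moves(moves=[{"jaw": 0, "offset": [0, 0, 10], "rot": [0, 0, 0]}, {"jaw": 0, "offset": [0, 0, 10], "rot": [0, 0, 0]}, {"jaw": 0, "offset": [0, 0, 8], "rot": [0, 0, 0]}, {"jaw": 0, "offset": [0, 0, 8], "rot": [0, 0, 0]}, {"jaw": 0, "offset": [0, 0, 8], "rot": [0, 0, 0]}])

```text
time_s: 22.25
eef_pos: [0.5668, 0.0151, 0.1226]
eef_rot: [-0.0, 1.0, -0.018, -0.0]
wrist_force: [0.2, -0.2, -1.1]
opening: 0.335
grasp_force: 59.7
```

apply_moves(moves=[{"jaw": 0, "offset": [0, 0, 8], "rot": [0, 0, 0]}, {"jaw": 0, "offset": [0, 0, 7], "rot": [0, 0, 0]}, {"jaw": 0, "offset": [0, 0, 4], "rot": [0, 0, 0]}, {"jaw": 0, "offset": [0, 0, 2], "rot": [0, 0, 0]}, {"jaw": 0, "offset": [0, 0, 0], "rot": [0, 0, 0]}])

```text
time_s: 22.88
eef_pos: [0.5669, 0.0151, 0.1023]
eef_rot: [0.0, 1.0, -0.018, 0.0]
wrist_force: [0.1, 0.8, -1.0]
opening: 0.337
grasp_force: 59.7
```

```bash
python3 - <<'E'
from h import *
go(.567,.015,.1005,-92)
E
```

```text
t 22.88 tcp [0.5669 0.0151 0.1023] yaw -92.03 tilt 0.01 open 0.337 gf 59.7 F [ 0.1  0.8 -1. ]
offset mm [0.1 0.1 1.8] q [-0.18  0.31  1.73  0.    1.1   1.42]
rz deg -0.03
```

apply_moves(moves=[{"jaw": 0, "offset": [0, 0, 1.5], "rot": [0, 0, 0]}, {"jaw": 0, "offset": [0, 0, 0], "rot": [0, 0, 0]}, {"jaw": 0.7, "offset": [0, 0, 0], "rot": [0, 0, 0]}, {"jaw": 0.7, "offset": [0, 0, 0], "rot": [0, 0, 0]}, {"jaw": 0.7, "offset": [0, 0, 0], "rot": [0, 0, 0]}])

```text
time_s: 23.5
eef_pos: [0.567, 0.015, 0.101]
eef_rot: [0.0, 1.0, -0.018, 0.0]
wrist_force: [0.6, 0.6, 0.5]
opening: 0.702
grasp_force: 0.0
```

apply_moves(moves=[{"jaw": 0.7, "offset": [0, 0, -20], "rot": [0, 0, 0]}, {"jaw": 0.7, "offset": [0, 0, -50], "rot": [0, 0, 0]}, {"jaw": 0.7, "offset": [0, 0, -60], "rot": [0, 0, 0]}, {"jaw": 0.7, "offset": [0, 0, -50], "rot": [0, 0, 0]}, {"jaw": 1, "offset": [0, 0, 0], "rot": [0, 0, 0]}])

```text
time_s: 24.12
eef_pos: [0.5695, 0.0147, 0.2865]
eef_rot: [0.001, 1.0, -0.018, 0.005]
wrist_force: [-0.1, 0.4, -0.8]
opening: 0.89
grasp_force: 0.0
```

```bash
python3 - <<'E'
from h import *
for c in("side","top"):
    im,d=ctrl.camera(c);np.savez(f"{c}4.npz",im=im,d=d)
    if c=="side":cv2.imwrite(f"pics/{c}4.png",cv2.resize(im[120:320,230:430],(600,600),interpolation=3)[:,:,::-1])
C=cloud([("side","side4.npz"),("top","top4.npz")])
for n,P in zip(("side","top"),C):
    P=P[:,:3]
    for nm,c0,R,a,b in(("grip",(.499,.0175),.012,.158,.212),("post",(.499,.0175),.0045,.06,.15),("shaker",(.501,.0855),.019,.05,.075),("setshaker",(.496,-.052),.019,.05,.075),("setbottle neck",(.431,.019),.015,.1,.135),("bottle neck",(.567,.015),.015,.1,.135)):
        m=(np.hypot(*(P[:,:2]-np.array(c0)).T)<.02)&(P[:,2]<.225)
        print(n,nm,cyl(P,np.array(c0),R,a,b),P[m,2].max() if m.any() else None)
go(.499,.0172,.29,-92)
E
```

```text
side grip (array([0.4977, 0.0172]), 235, 0.0016) 0.21481587040639893
side post (array([0.4976, 0.0181]), 122, 0.0012) 0.21481587040639893
side shaker (array([0.5009, 0.086 ]), 147, 0.0011) 0.09801167378648457
side setshaker (array([ 0.4944, -0.0513]), 93, 0.001) 0.0951153718962433
side setbottle neck (array([0.4301, 0.02  ]), 185, 0.0014) 0.15171307482957863
side bottle neck (array([0.5663, 0.016 ]), 173, 0.0016) 0.15257995376132572
top grip (array([0.4992, 0.0137]), 19, 0.0017) 0.21877268179947196
top post (None, 0, 0) 0.21877268179947196
top shaker (array([0.5026, 0.0842]), 11, 0.0002) 0.10078571140824089
top setshaker (None, 3, 0) 0.1004364624068097
top setbottle neck (None, 4, 0) 0.15575910204304555
top bottle neck (array([0.568, 0.017]), 9, 0.0016) 0.15452604507527545
t 24.23 tcp [0.5669 0.0151 0.281 ] yaw -92.03 tilt 0.05 open 1.001 gf 0.0 F [-0.2 -0.5 -0.4]
offset mm [-67.9   0.3  -9. ] q [-0.18  0.12  1.57 -0.    1.45  1.42]
rz deg -0.03
```

View pics/side4.png

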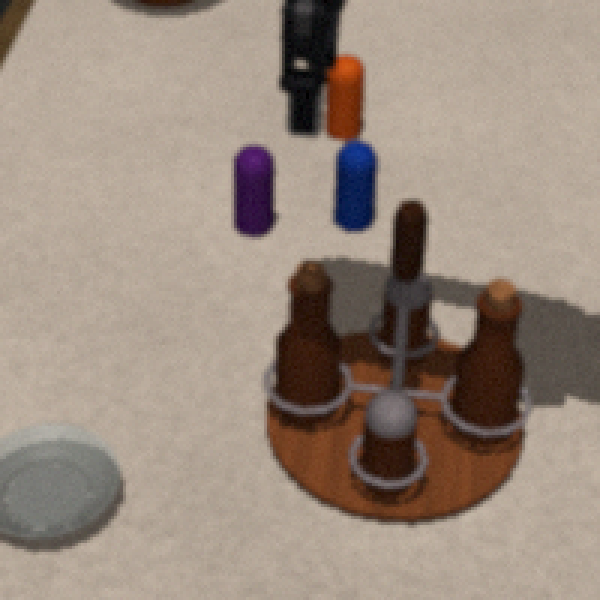

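All four pieces stand in the rings (side crop: bottle at 310,330, shaker at 390,440). Now the grip at (0.499, 0.017).

apply_moves(moves=[{"jaw": 1, "offset": [-20, 0, -9], "rot": [0, 0, 0]}, {"jaw": 1, "offset": [-30, 0.2, 0], "rot": [0, 0, 0]}, {"jaw": 1, "offset": [-18, 0.2, 0], "rot": [0, 0, 0]}, {"jaw": 1, "offset": [0, 0, 0], "rot": [0, 0, 0]}, {"jaw": 1, "offset": [0, 0, 0], "rot": [0, 0, 0]}])

```text
time_s: 24.85
eef_pos: [0.4989, 0.0171, 0.2888]
eef_rot: [-0.0, 1.0, -0.018, -0.001]
wrist_force: [0.1, -0.7, -0.2]
opening: 0.999
grasp_force: 0.0
```

apply_moves(moves=[{"jaw": 1, "offset": [0, 0, 20], "rot": [0, 0, 0]}, {"jaw": 1, "offset": [0, 0, 30], "rot": [0, 0, 0]}, {"jaw": 1, "offset": [0, 0, 20], "rot": [0, 0, 0]}, {"jaw": 1, "offset": [0, 0, 0], "rot": [0, 0, 0]}, {"jaw": 1, "offset": [0, 0, 0], "rot": [0, 0, 0]}])

```text
time_s: 25.48
eef_pos: [0.4996, 0.017, 0.2203]
eef_rot: [0.0, 1.0, -0.018, 0.0]
wrist_force: [-0.1, -0.6, 0.1]
opening: 0.997
grasp_force: 0.0
```

```bash
python3 - <<'E'
from h import *
go(.499,.0172,.166,-92)
E
```

```text
t 25.48 tcp [0.4996 0.017  0.2203] yaw -92.04 tilt 0.03 open 0.997 gf 0.0 F [-0.1 -0.6  0.1]
offset mm [-0.6 -0.2 54.3] q [-0.2   0.02  1.8   0.    1.32  1.4 ]
rz deg -0.04
```

apply_moves(moves=[{"jaw": 1, "offset": [-0.5, 0, 15], "rot": [0, 0, 0]}, {"jaw": 1, "offset": [0, 0, 20], "rot": [0, 0, 0]}, {"jaw": 1, "offset": [0, 0, 13], "rot": [0, 0, 0]}, {"jaw": 1, "offset": [0, 0, 6], "rot": [0, 0, 0]}, {"jaw": 1, "offset": [0, 0, 0], "rot": [0, 0, 0]}])

```text
time_s: 26.1
eef_pos: [0.4983, 0.0171, 0.1656]
eef_rot: [-0.0, 1.0, -0.018, -0.0]
wrist_force: [-0.7, -0.1, 0.1]
opening: 1.001
grasp_force: 0.0
```

apply_moves(moves=[{"jaw": 0.6, "offset": [0, 0, 0], "rot": [0, 0, 0]}, {"jaw": 0.45, "offset": [0, 0, 0], "rot": [0, 0, 0]}, {"jaw": 0.38, "offset": [0, 0, 0], "rot": [0, 0, 0]}, {"jaw": 0.3, "offset": [0, 0, 0], "rot": [0, 0, 0]}, {"jaw": 0, "offset": [0, 0, 0], "rot": [0, 0, 0]}])

```text
time_s: 26.72
eef_pos: [0.4985, 0.0167, 0.1661]
eef_rot: [0.0, 1.0, -0.018, 0.0]
wrist_force: [-1.1, -2.0, 2.6]
opening: 0.269
grasp_force: 59.0
```

apply_moves(moves=[{"jaw": 0, "offset": [0, 0, 0], "rot": [0, 0, 0]}, {"jaw": 0, "offset": [0, 0, 0], "rot": [0, 0, 0]}, {"jaw": 0, "offset": [0, 0, 0], "rot": [0, 0, 0]}, {"jaw": 0, "offset": [0, 0, 0], "rot": [0, 0, 0]}, {"jaw": 0, "offset": [0, 0, 0], "rot": [0, 0, 0]}])

```text
time_s: 27.35
eef_pos: [0.4985, 0.0168, 0.1661]
eef_rot: [0.0, 1.0, -0.018, 0.0]
wrist_force: [-1.5, -4.0, 5.8]
opening: 0.263
grasp_force: 59.3
```

```bash
python3 - <<'E'
from h import *
go(.499,.0172,.166,-92)
E
```

```text
t 27.35 tcp [0.4985 0.0168 0.1661] yaw -92.03 tilt 0.04 open 0.263 gf 59.3 F [-1.5 -4.   5.8]
offset mm [ 0.5 -0.4  0.1] q [-0.2   0.08  1.86 -0.    1.2   1.4 ]
rz deg -0.03
```

Gripped at the right width (22 mm measured on a 24 mm grip). I'll lift gently.

apply_moves(moves=[{"jaw": 0, "offset": [0, 0, -2], "rot": [0, 0, 0]}, {"jaw": 0, "offset": [0, 0, -4], "rot": [0, 0, 0]}, {"jaw": 0, "offset": [0, 0, -6], "rot": [0, 0, 0]}, {"jaw": 0, "offset": [0, 0, -8], "rot": [0, 0, 0]}, {"jaw": 0, "offset": [0, 0, -8], "rot": [0, 0, 0]}])

```text
time_s: 27.98
eef_pos: [0.4985, 0.0172, 0.1944]
eef_rot: [-0.0, 1.0, -0.018, 0.0]
wrist_force: [-0.6, 0.1, -6.3]
opening: 0.262
grasp_force: 59.0
```

apply_moves(moves=[{"jaw": 0, "offset": [0, 0, -8], "rot": [0, 0, 0]}, {"jaw": 0, "offset": [0, 0, -9], "rot": [0, 0, 0]}, {"jaw": 0, "offset": [0, 0, -9], "rot": [0, 0, 0]}, {"jaw": 0, "offset": [0, 0, -9], "rot": [0, 0, 0]}, {"jaw": 0, "offset": [0, 0, -9], "rot": [0, 0, 0]}])

```text
time_s: 28.6
eef_pos: [0.4983, 0.0171, 0.2384]
eef_rot: [0.0, 1.0, -0.018, 0.0]
wrist_force: [0.4, 0.2, -7.0]
opening: 0.268
grasp_force: 59.0
```

apply_moves(moves=[{"jaw": 0, "offset": [0, 0, -9], "rot": [0, 0, 0]}, {"jaw": 0, "offset": [0, 0, -8], "rot": [0, 0, 0]}, {"jaw": 0, "offset": [0, 0, -6], "rot": [0, 0, 0]}, {"jaw": 0, "offset": [0, 0, -4], "rot": [0, 0, 0]}, {"jaw": 0, "offset": [0, 0, -2], "rot": [0, 0, 0]}])

```text
time_s: 29.22
eef_pos: [0.4984, 0.0171, 0.2669]
eef_rot: [-0.0, 1.0, -0.018, 0.0]
wrist_force: [-0.5, -0.7, -6.0]
opening: 0.265
grasp_force: 59.0
```

apply_moves(moves=[{"jaw": 0, "offset": [0, 0, 0], "rot": [0, 0, 0]}, {"jaw": 0, "offset": [0, 0, 0], "rot": [0, 0, 0]}, {"jaw": 0, "offset": [0, 0, 0], "rot": [0, 0, 0]}, {"jaw": 0, "offset": [0, 0, 0], "rot": [0, 0, 0]}, {"jaw": 0, "offset": [0, 0, 0], "rot": [0, 0, 0]}])

```text
time_s: 29.85
eef_pos: [0.4983, 0.0171, 0.2667]
eef_rot: [-0.0, 1.0, -0.018, -0.0]
wrist_force: [0.2, -0.2, -6.1]
opening: 0.262
grasp_force: 59.0
```

```bash
python3 - <<'E'
from h import *
for c in("side","top"):
    im,d=ctrl.camera(c);np.savez(f"{c}5.npz",im=im,d=d)
    if c=="side":cv2.imwrite(f"pics/{c}5.png",cv2.resize(im[100:300,230:430],(600,600),interpolation=3)[:,:,::-1])
go(.499,.0172,None,-92)
o=ctrl.get_obs();print(o["torque"])
P=cloud([("side","side5.npz"),("top","top5.npz")])
for n,P in zip(("side","top"),P):
    m=(P[:,2]>.095)&(P[:,2]<.135)&(np.hypot(P[:,0]-.5,P[:,1]-.017)<.099)&(P[:,3]>P[:,5]+25);Q=P[m,:3]
    A=np.c_[Q[:,:2]-[.5,.017],np.ones(len(Q))]
    r=least_squares(lambda k:A@k-Q[:,2],[0,0,.112],loss="soft_l1",f_scale=.002);print(n,"base top plane",r.x.round(4),len(Q))
    for nm,c0 in(("b",(.567,.015)),("sb",(.431,.019)),("s",(.501,.0855)),("ss",(.496,-.052))):
        k=(np.hypot(*(P[:,:2]-np.array(c0)).T)<.02)&(P[:,2]<.27);print(nm,P[k,2].max())
E
```

```text
t 29.95 tcp [0.4984 0.0171 0.2668] yaw -92.03 tilt 0.0 open 0.264 gf 59.0 F [-0.7 -0.6 -7.4]
offset mm [ 0.6 -0.1  0. ] q [-0.2  -0.02  1.75  0.    1.41  1.4 ]
rz deg -0.03
[-0.02212719  0.0129164   0.02090676]
side base top plane [-0.0011  0.001   0.1109] 2343
b 0.2526410967069308
sb 0.25233103263759193
s 0.1978825214212041
ss 0.19704693674975948
top base top plane [-0.0034 -0.0014  0.1122] 807Traceback (most recent call last):
  File "<stdin>", line 13, in <module>
    return umr_maximum(a, axis, None, out, keepdims, initial, where)
ValueError: zero-size array to reduction operation maximum which has no identity
```

View pics/side5.png

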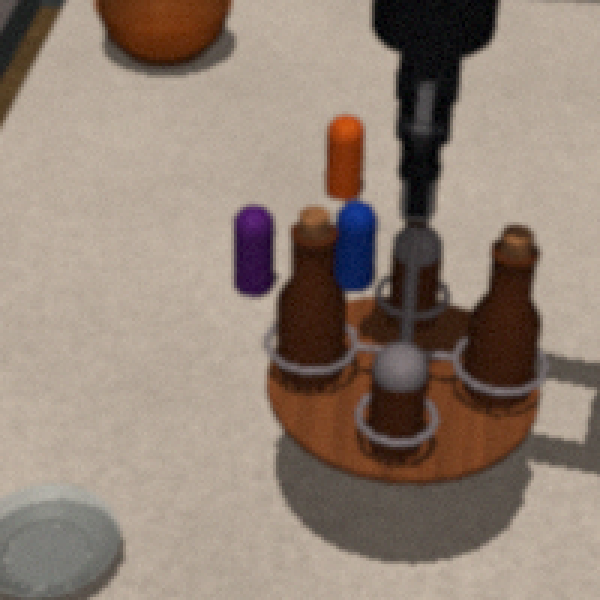

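The stand hangs level with its underside about 100 mm above the table. All four pieces are seated in their rings (bottles at crop 315,300 and 500,310; shakers at 400,400 and 415,270).

```bash
python3 -c "
from bench import ctrl
print(ctrl.hand_in())"
```

```text
the job is handed in; nothing more can be done
None
```

The job is handed in: the stray bottle and shaker are back in their rings, and the arm is holding the full stand level and steady by its grip, about 10 cm above the table; no verdict was returned.

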